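# Send a used tub through the sprung gate of the returns box

### The job

Return the small lidded tub that stands on the deck of the wooden returns box: push the box's spring gate open with one finger and, while that finger keeps it open, push the tub along the deck with the other finger until it drops through into the bin; the gate must not touch the tub on the way. Only slide the tub, never lift or carry it, leave everything else on the counter where it stands, and at the end let the gate swing shut.

Things in the scene. Friction and masses are not known exactly. Their poses are not given: they have to be found in the camera images.
- bay: Wooden returns box fixed to the counter, 340 mm long (its x), 140 wide (its y). Origin on the counter under the middle of the gateway, z up, yaw varies. +x is the way the tub is pushed. Flat dark steel deck 90 mm above the counter from x = -190 to +4 mm, full width. The points on the box all keep its axes; their offsets are in its frame.
- gateway (a point): Middle of the gateway at deck height: x = 0, y = 0, z = 90 mm of the box. The gateway lies between round posts 12 mm thick at y = +63 (hinge side) and y = -64 mm, tops 65 mm above the deck; it is open above.
- lane (a point): Point on the deck in the middle of the tub's lane, at x = -92, y = -22, z = 90 mm of the box. Two steel rails 8 mm high and 3 thick, centred at y = +10.5 and -54.5 mm, run from x = -170 to -15 mm and guide the tub. The deck from y = +12 to its edge at y = +70 mm is bare: room for the finger that opens the gate.
- bin (a point): Middle of the bin's floor, at x = 74, y = 0, z = 10 mm of the box. The open-topped bin starts where the deck ends: inside x = 4 to 144, y = -64 to +64 mm, its 6 mm walls rise to 135 mm above the counter (45 above the deck).
- flap_panel: The gate: an upright aluminium plate 108 mm long, 4 mm thick, hung on a vertical hinge at the box's x = 0, y = +56 mm. Shut, it spans the gateway to y = -53 mm. Its lower edge is 7 mm and its upper edge about 59 mm above the deck. Origin: on the hinge axis, 95 mm above the counter; the plate runs along its own -y axis.
- flap (a joint): Gate angle in rad: 0 shut (across the gateway), growing to 1.55 as it swings inward over the bin (towards the box's +x). A spring shuts it within about half a second when let go; opening torque 0.05 N m when shut, 0.14 N m when wide open.
- flap_edge (a point): Middle of the gate's free edge, 109 mm from the hinge axis, 122 mm above the counter.
- tub: White plastic tub with a white lid, a closed rectangular block 45 mm along its x (the pushing direction), 55 mm along its y, 38 mm high, about 0.12 kg. Origin: centre of its underside; it starts on the deck between the rails, its x axis nearly along the box's +x. It falls about 80 mm into the bin once more than half of it is over the deck's end.
- mug: White ceramic mug, 76 mm across, 85 high, origin under its centre; a bystander beside the box.
- jam: Amber jar, 54 mm across, 75 high, origin under its centre; a bystander beside the box.
- ramekin: White round bowl, 80 mm across, 45 high, origin under its centre; a bystander beside the box.
- shaker: Glass shaker bottle, 44 mm across, 90 high, origin under its centre; a bystander.
- spatula: Spatula, about 280 mm long, lying on the counter in front of the pastry tray, origin near its middle; a bystander.
- cup: Brown cardboard cup, 80 mm across, 100 high, origin under its centre; a bystander.
Mind the look-alikes: they are no part of the job. What is meant by the tub is not black, and is the smaller of those in its own colour.

How it is judged:
By the outcome, as a careful person would: the job done as asked, in the order asked, and still so for the second after the job is handed in, with the robot touching nothing.
It also fails if it takes over 35 s, if anything falls off the work surface, if the arm or the gripper's body presses on something with over 40 N, if the wrist force passes 120 N, or if a joint passes its speed limit or range.

### The arm

A 6-joint arm with a two-finger parallel gripper is mounted at the origin on the work surface. World frame = base frame: x ahead of the robot, y to its left, z up, the work surface at z = 0. Lengths are in mm, angles in rad, forces in N, time in s.
With the tool pointing down it reaches from about 350 to 975 mm from the base axis. Payload 7.1 kg.
Tool frame: the origin (TCP) lies at the very end of the fingers, on their centre line; the grasp point (between the pads) lies 19 mm behind it; z points along the fingers, y is the direction in which the jaws open and shut (so a half turn about z gives the same grasp; the last joint's range is limited). The gripper opens to 88 mm and grips with 3 to 60 N. Pads are 20 mm wide; open, the fingers measure 115 mm over their backs; the gripper's body (75 mm by 178 mm) begins 61 mm behind the grasp point.
Start: joints at [-1.325, 0.423, 1.63, -0, 1.089, -0.019], TCP at [163.591, -603.194, 222.675] pointing down, gripper open.
Joint ranges: [-3, 3], [-0.9, 2.11], [0.09, 2.58], [-1.31, 4.45], [0.11, 2.69], [-2.54, 2.54]. Speed limits (rad/s): [2.39, 2.39, 3.01, 3.14, 3.14, 3.14].

### API

Orientations are given as a rotation vector (axis times angle).
In Python, from plant import telemetry, viewer, ctrl gives the robot as it stands.
- The arm moves only by the shell command python3 -m handwheel 'ROWS' [OPENING] [FORCE]. ROWS is JSON, a list of rows, each an object of numbers: "dx", "dy", "dz": the shift along the world's x, y, z in m; "rx", "ry", "rz": the turn, a rotation vector about the world's x, y, z in rad. In form: [{"dx": .., "dy": .., "dz": .., "rx": .., "ry": .., "rz": ..}, ...]. A call has 1 to 20 rows; each row shifts and turns the commanded pose from where the row before left it; what a row does not reach is not made up. A row lasts 1/10 s, in which the tool goes at most 50 mm and 8.59 degrees, less where a joint would pass 70% of its speed; a pose out of reach is approached as far as the arm can. A call with a gripper value outside its range is refused whole. OPENING is the closure, from -1 (fully open) to 1 (shut), set as the call begins (- or left out, the last holds). The fingers move at their own pace and stop on an object; FORCE is the grip in N (left out, the last holds). Time passes only in rows, so rows that do not move let the fingers close. It gives the time, the measured TCP pose, the force and the opening at its end, in the units of the state.
- telemetry.get_state(): the state, without advancing time (a new reading comes with each control period).
- viewer.grab_frame(name): name is "scene" or "top"; returns the picture (420x560x3 uint8, red, green, blue); there is no depth.
- viewer.camera_info(name): a dict with "intrinsics" (3x3 intrinsics, pixels), "R" (3x3) and "t" (3): a world point X has camera coordinates R X + t. Camera axes: x right, y down, z forward; pixel columns grow to the right and rows downward; lengths in mm; the calibration is good to about 2 mm. A picture is of the moment at which its call begins. camera_info takes no time and is no camera call.
- ctrl.finish_job(): hands the job in, once; it reports no verdict.
The state is a dict: "clock": time; "joint_pos": joint angles; "qvel": joint speeds; "tau": joint torques, N m; "tool_pos": TCP position; "tool_rot": TCP orientation; "force": force on the tool from outside, world axes, zero at the start; "moment": the same for the moment, N m; "finger_gap": finger opening in mm.
Only numpy, scipy, OpenCV 4.12 (cv2) and the standard library are available. Lean on these libraries where they do the work, as an engineer would, in place of code of your own. Each camera call takes 0.05 s, during which the arm holds its last target.

## Working session

There is one attempt and no reset: what is moved stays moved. The work goes in short steps, Python scripts to look and compute and a shell command to move; the robot and the scene stay as the last step left them, time stands still between calls to the robot, and variables do not carry over. Pictures are saved under pics/ and viewed, and the job is handed in when it is done.

```bash
ls; mkdir -p pics
python3 - <<'E'
from plant import telemetry, viewer, ctrl
import cv2
for n in("scene","top"):
    im=viewer.grab_frame(n); cv2.imwrite(f"pics/{n}0.png",im[:,:,::-1])
    print(n,viewer.camera_info(n))
print(telemetry.get_state())
E
```

```text
pics
scene {'intrinsics': array([[401.38403268,   0.        , 282.24105749],
       [  0.        , 401.38403268, 206.41477016],
       [  0.        ,   0.        ,   1.        ]]), 'R': array([[-0.13280341,  0.99098278,  0.01778711],
       [ 0.52708831,  0.08581132, -0.84546693],
       [-0.83936951, -0.10290551, -0.53373147]]), 't': array([  91.32500876, -214.89414049, 1603.19839802])}
top {'intrinsics': array([[507.0137434 ,   0.        , 271.6205928 ],
       [  0.        , 507.0137434 , 211.79305477],
       [  0.        ,   0.        ,   1.        ]]), 'R': array([[-0.01905263, -0.9995549 ,  0.02295664],
       [-0.9953358 ,  0.01679039, -0.09499859],
       [ 0.09457086, -0.02465954, -0.99521267]]), 't': array([  -6.6452844 ,  556.90547355, 1177.22020139])}
{'clock': 0.1, 'joint_pos': array([-1.32500436e+00,  4.23730302e-01,  1.63062387e+00,  1.41704842e-05,
        1.08858102e+00, -1.89975206e-02]), 'qvel': array([-0.00052233, -0.00412428, -0.00170586, -0.0004014 , -0.00059047,
       -0.00097665]), 'tau': array([-9.44081585e-04, -5.45618033e+01, -2.74323499e+01,  6.45395718e-02,
        1.87860400e-02, -1.32285197e-05]), 'tool_pos': array([ 163.47378933, -602.72041661,  221.99668413]), 'tool_rot': array([-3.11277706e+00, -4.14529808e-01,  2.18946094e-04]), 'force': array([-0.12856136,  0.67824992,  0.34533645]), 'moment': array([-0.04881513, -0.01856004, -0.02111622]), 'finger_gap': 88.33553106539118}
```

View pics/scene0.png

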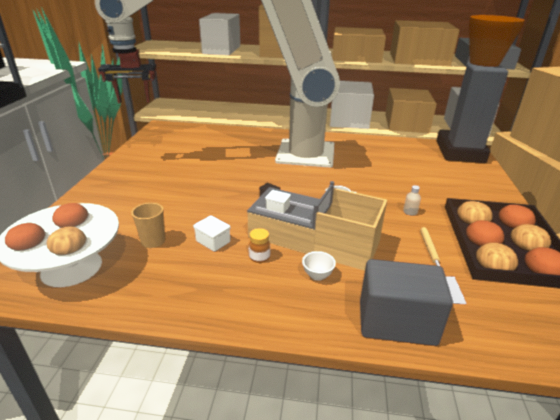

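View pics/top0.png

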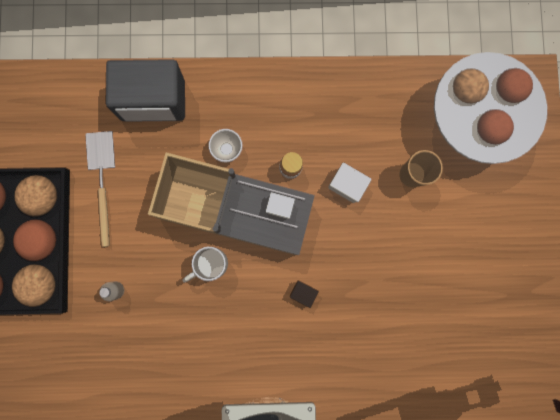

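Run:
```python
import cv2
im=cv2.imread("pics/top0.png"); c=im[125:305,140:380]; cv2.imwrite("pics/topc.png",cv2.resize(c,None,fx=3.3,fy=3.3,interpolation=cv2.INTER_CUBIC))
im=cv2.imread("pics/scene0.png"); c=im[165:285,190:400]; cv2.imwrite("pics/scc.png",cv2.resize(c,None,fx=3.8,fy=3.8,interpolation=cv2.INTER_CUBIC))
```

```text
(no output)
```

View pics/topc.png

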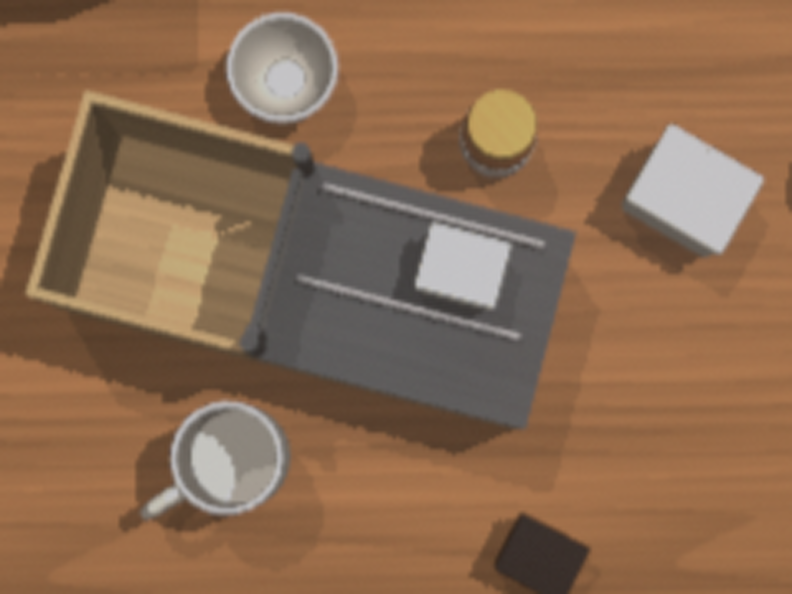

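View pics/scc.png

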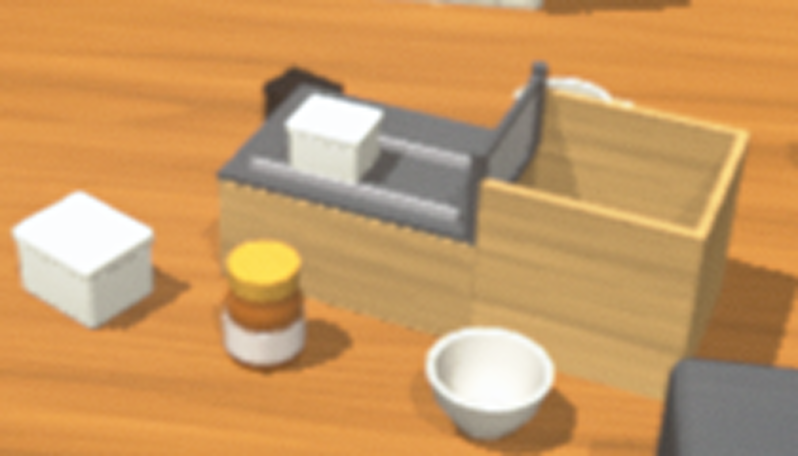

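```bash
cat > h.py <<'E'
import numpy as np, cv2
from plant import telemetry, viewer
from scipy.optimize import least_squares
C={n:viewer.camera_info(n) for n in("scene","top")}
def proj(n,X):
    c=C[n]; p=(np.asarray(X,float)@np.array(c["R"]).T+c["t"])@np.array(c["intrinsics"]).T
    return p[...,:2]/p[...,2:]
def ray(n,uv,z):
    c=C[n]; d=np.array(c["R"]).T@np.linalg.inv(c["intrinsics"])@[uv[0],uv[1],1]; o=-np.array(c["R"]).T@c["t"]
    return o+d*(z-o[2])/d[2]
E
cat > fit.py <<'E'
from h import *
T=[((-190,-70,90),(572,233)),((-190,70,90),(525,427)),((150,-70,135),(88,92)),((150,70,135),(28,294)),((-170,-54.5,98),(544,243)),((-15,-54.5,98),(323,186)),((-170,10.5,98),(520,336)),((-15,10.5,98),(298,278))]
S=[((150,-70,135),(700,232)),((150,70,135),(746,133)),((-190,-70,90),(220,178)),((-170,-54.5,98),(252,160)),((-15,-54.5,98),(458,213)),((150,-70,0),(665,392))]
Tp=np.array([t[0] for t in T]);Tu=np.array([t[1] for t in T])/3.3+[140-.35,125-.35]
Sp=np.array([t[0] for t in S]);Su=np.array([t[1] for t in S])/3.8+[190-.37,165-.37]
def w(P,q):
    c,s=np.cos(q[2]),np.sin(q[2]); P=np.asarray(P,float)
    return P@np.array([[c,-s,0],[s,c,0],[0,0,1]]).T+[q[0],q[1],0]
def f(q): return np.r_[(proj("top",w(Tp,q))-Tu).ravel(),(proj("scene",w(Sp,q))-Su).ravel()]
r=least_squares(f,[600,80,1.3],loss="soft_l1",x_scale=[10,10,.1]); print(r.x); print(r.fun.reshape(-1,2).round(2).tolist())
r1=least_squares(lambda q:f(q)[:16],r.x,x_scale=[10,10,.1]); print("top only",r1.x)
q=r.x
# tub top corners crop px
tc=np.array([(430,222),(510,242),(495,307),(417,287)])/3.3+[139.65,124.65]
W=np.array([ray("top",p,128) for p in tc]); print(W.round(1).tolist())
c,s=np.cos(q[2]),np.sin(q[2]); L=(W-[q[0],q[1],0])@np.array([[c,-s,0],[s,c,0],[0,0,1]])
print("tub in box",L.round(1).tolist(),L.mean(0))
for n,uv,z in(("ramekin",(282,68),45),("jam",(502,124),75),("mug",(228,458),85)):
    p=ray("top",np.array(uv)/3.3+[139.65,124.65],z); print(n,p.round(), (np.array(p-[q[0],q[1],0])@np.array([[c,-s,0],[s,c,0],[0,0,1]])).round())
E
python3 fit.py
```

```text
[572.36150648  89.20003732   1.2948543 ]
[[1.49, -0.6], [0.32, 0.72], [-0.92, -0.42], [-0.64, 0.38], [0.03, 0.26], [0.15, -0.09], [0.08, 0.07], [0.13, -0.09], [0.79, 1.32], [0.4, -0.74], [-1.49, -1.6], [-0.66, -0.51], [-0.46, -0.72], [2.45, 3.11]]
top only [572.48643818  89.34520035   1.29410146]
[[590.7, -11.3, 128.0], [576.5, -64.0, 128.0], [533.6, -53.1, 128.0], [547.6, -2.0, 128.0]]
tub in box [[-91.7, -45.0, 128.0], [-146.2, -45.7, 128.0], [-147.5, -1.4, 128.0], [-94.4, -1.1, 128.0]] [-119.97231207  -23.28972863  128.        ]
ramekin [715.  91.  45.] [  40. -137.   45.]
jam [666. -64.  75.] [-122. -132.   75.]
mug [438. 127.  85.] [ -0. 140.  85.]
```

Run:
```python
from h import *
im=cv2.imread("pics/top0.png"); c=im[175:235,245:325]; a=cv2.resize(c,None,fx=8,fy=8,interpolation=cv2.INTER_NEAREST); cv2.imwrite("pics/tubt.png",a)
im=cv2.imread("pics/scene0.png"); c=im[175:225,245:305]; a=cv2.resize(c,None,fx=10,fy=10,interpolation=cv2.INTER_NEAREST); cv2.imwrite("pics/tubs.png",a)
```

```text
(no output)
```

View pics/tubt.png

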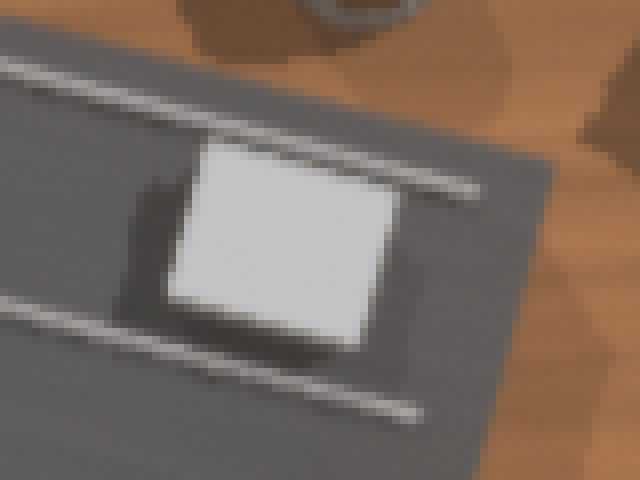

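View pics/tubs.png

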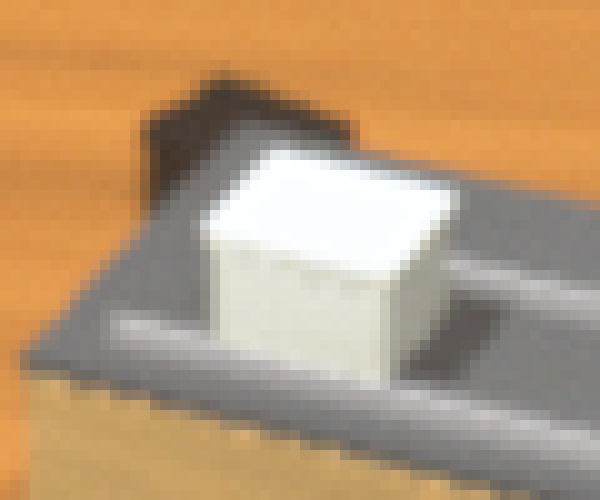

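Candidates for the tub are the white block on the deck at top px (281,206), the larger white block on the counter at (350,182), and the black one at (304,294). The deck one fits: it isn't black, it's the smaller of the two whites, and it sits between the rails. The crops confirm this. Its lid measures about 54 x 44 mm with the long side along the box, the reverse of the sizes given, so I'll go by what I measured.

Plan: hold the tool's y axis about 30° off the box's x axis, with one finger ahead on the bare deck and the other behind the tub.

```bash
python3 -m handwheel '[{"dx":0.0205,"dy":0.0319,"rz":-0.0155},{"dx":0.0205,"dy":0.0319},{"dx":0.0205,"dy":0.0319},{"dx":0.0205,"dy":0.0319},{"dx":0.0205,"dy":0.0319},{"dx":0.0205,"dy":0.0319},{"dx":0.0205,"dy":0.0319},{"dx":0.0205,"dy":0.0319},{"dx":0.0205,"dy":0.0319},{"dx":0.0205,"dy":0.0319},{"dx":0.0205,"dy":0.0319},{"dx":0.0205,"dy":0.0319},{"dx":0.0205,"dy":0.0319},{"dx":0.0205,"dy":0.0319},{"dx":0.0205,"dy":0.0319},{"dx":0.0205,"dy":0.0319},{"dx":0.0205,"dy":0.0319},{"dx":0.0205,"dy":0.0319},{},{}]' -1
cat > st.py <<'E'
from h import *
from scipy.spatial.transform import Rotation as Ro
import sys
q=(572.4,89.2,1.2948)
s=telemetry.get_state(); p=s["tool_pos"]; R=Ro.from_rotvec(s["tool_rot"]).as_matrix()
c,sn=np.cos(q[2]),np.sin(q[2]); B=np.array([[c,sn,0],[-sn,c,0],[0,0,1]])
b=B@(p-[q[0],q[1],0]); y=B@R[:,1]; y=y if y[0]>0 else -y
D=(s["finger_gap"]+13.5)/2
print("t",s["clock"],"world",p.round(1),"box",b.round(1),"ydir deg",np.degrees(np.arctan2(y[1],y[0])).round(2),"z",R[:,2].round(3),"gap",s["finger_gap"],"F",(B@s["force"]).round(2))
print("P",(b-D*y).round(1),"G",(b+D*y).round(1), "q",s["joint_pos"].round(2))
if len(sys.argv)>1:
    for n,(v0,v1,u0,u1) in(("top",(125,305,140,380)),("scene",(135,285,190,400))):
        im=viewer.grab_frame(n)[:,:,::-1]; cv2.imwrite(f"pics/{n}{sys.argv[1]}.png",cv2.resize(im[v0:v1,u0:u1],None,fx=3.3,fy=3.3,interpolation=cv2.INTER_CUBIC))
E
python3 st.py 1
```

```text
t 0.1 world [ 163.5 -602.7  222. ] box [-777.2  204.9  222. ] ydir deg 30.98 z [-0.     0.001 -1.   ] gap 88.33553106539118 F [0.62 0.31 0.35]
P [-820.8  178.7  221.9] G [-733.5  231.1  222.1] q [-1.33  0.42  1.63  0.    1.09 -0.02]validation failed for argument at $[0]...
```

```bash
python3 -m handwheel '[{"dx":0.0205,"dy":0.0319,"dz":0,"rx":0,"ry":0,"rz":-0.0155},{"dx":0.0205,"dy":0.0319,"dz":0,"rx":0,"ry":0,"rz":0},{"dx":0.0205,"dy":0.0319,"dz":0,"rx":0,"ry":0,"rz":0},{"dx":0.0205,"dy":0.0319,"dz":0,"rx":0,"ry":0,"rz":0},{"dx":0.0205,"dy":0.0319,"dz":0,"rx":0,"ry":0,"rz":0},{"dx":0.0205,"dy":0.0319,"dz":0,"rx":0,"ry":0,"rz":0},{"dx":0.0205,"dy":0.0319,"dz":0,"rx":0,"ry":0,"rz":0},{"dx":0.0205,"dy":0.0319,"dz":0,"rx":0,"ry":0,"rz":0},{"dx":0.0205,"dy":0.0319,"dz":0,"rx":0,"ry":0,"rz":0},{"dx":0.0205,"dy":0.0319,"dz":0,"rx":0,"ry":0,"rz":0},{"dx":0.0205,"dy":0.0319,"dz":0,"rx":0,"ry":0,"rz":0},{"dx":0.0205,"dy":0.0319,"dz":0,"rx":0,"ry":0,"rz":0},{"dx":0.0205,"dy":0.0319,"dz":0,"rx":0,"ry":0,"rz":0},{"dx":0.0205,"dy":0.0319,"dz":0,"rx":0,"ry":0,"rz":0},{"dx":0.0205,"dy":0.0319,"dz":0,"rx":0,"ry":0,"rz":0},{"dx":0.0205,"dy":0.0319,"dz":0,"rx":0,"ry":0,"rz":0},{"dx":0.0205,"dy":0.0319,"dz":0,"rx":0,"ry":0,"rz":0},{"dx":0.0205,"dy":0.0319,"dz":0,"rx":0,"ry":0,"rz":0},{"dx":0,"dy":0,"dz":0,"rx":0,"ry":0,"rz":0}]' -1
python3 st.py 1
```

```text
clock: 2.1
tool_pos: [534.7, -26.0, 222.7]
tool_rot: [-3.116, -0.396, -0.002]
force: [0.2, -0.3, -0.4]
finger_gap: 88.0
t 2.1 world [534.7 -26.  222.7] box [-121.1    4.9  222.7] ydir deg 30.31 z [ 0.002  0.001 -1.   ] gap 87.95995729746969 F [-0.2  -0.29 -0.44]
P [-164.9  -20.7  222.7] G [-77.3  30.5 222.8] q [-0.07  0.29  1.83  0.    1.02  1.25]
```

View pics/top1.png

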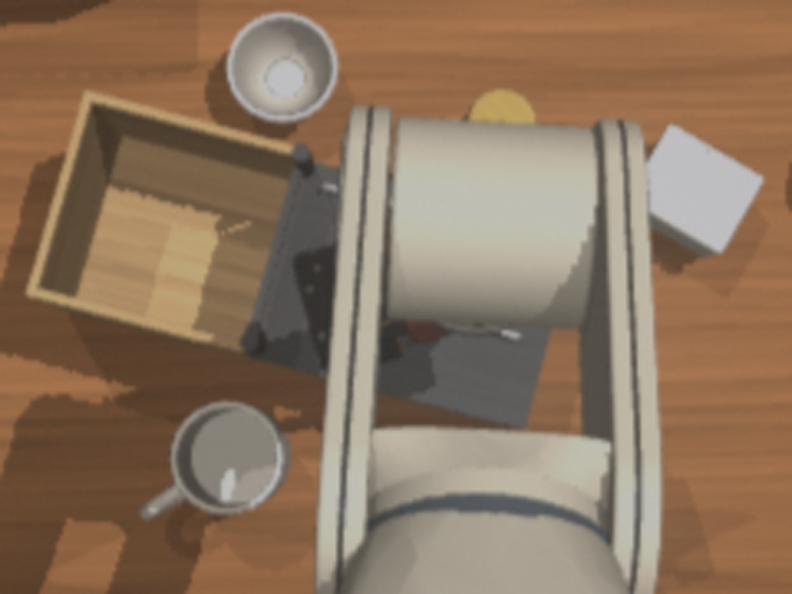

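View pics/scene1.png

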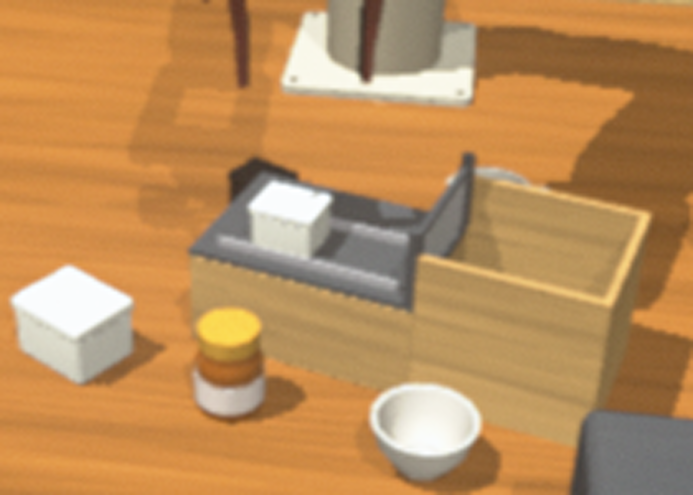

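```bash
python3 st.py
```

```text
t 2.2 world [532.4 -28.5 222.3] box [-124.2    6.4  222.3] ydir deg 30.21 z [-0.001 -0.    -1.   ] gap 87.71195603221386 F [ 0.44 -0.61  0.83]
P [-167.9  -19.   222.3] G [-80.5  31.9 222.3] q [-0.08  0.29  1.83 -0.    1.02  1.24]
```

```bash
cat >> st.py <<'E'
for nm,v in(("P",b-D*y),("G",b+D*y)):
    X=B.T@v+[q[0],q[1],0]; 
    uv=proj("scene",X); print(nm,"scene px",uv.round(1),"crop",((uv-[190,135])*3.3).round())
E
python3 -m handwheel '[{"dx":0,"dy":0,"dz":-0.026,"rx":0,"ry":0,"rz":0},{"dx":0,"dy":0,"dz":-0.026,"rx":0,"ry":0,"rz":0},{"dx":0,"dy":0,"dz":-0.026,"rx":0,"ry":0,"rz":0},{"dx":0,"dy":0,"dz":0,"rx":0,"ry":0,"rz":0},{"dx":0,"dy":0,"dz":0,"rx":0,"ry":0,"rz":0}]'
python3 st.py 2
```

```text
clock: 2.7
tool_pos: [532.0, -30.0, 144.8]
tool_rot: [-3.117, -0.389, 0.002]
force: [0.2, -1.1, -0.1]
finger_gap: 88.2
t 2.7 world [532.  -30.  144.8] box [-125.7    6.4  144.8] ydir deg 30.02 z [-0.001 -0.    -1.   ] gap 88.15587154002392 F [-1.01 -0.52 -0.14]
P [-169.7  -19.   144.8] G [-81.7  31.9 144.9] q [-0.08  0.4   1.89 -0.    0.86  1.24]
P scene px [261.  185.1] crop [234. 165.]
G scene px [298.5 183.6] crop [358. 160.]
```

View pics/scene2.png

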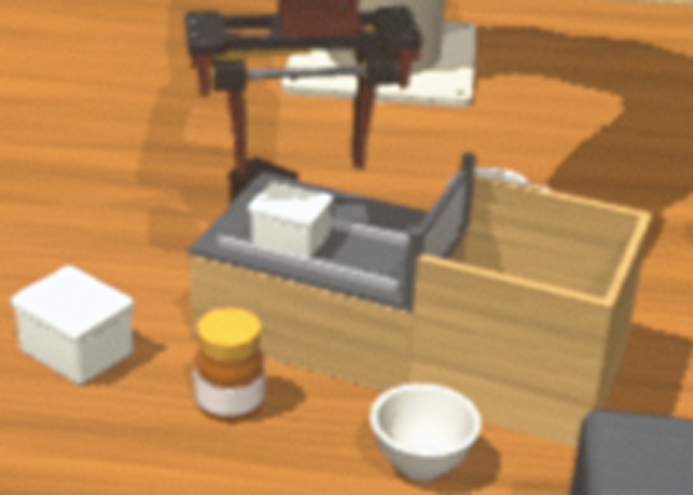

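The G fingertip shows at crop (358,166), against (358,160) predicted, so the calibration agrees. P is behind the tub and G is over the bare deck. I'll descend to about 98 mm.

```bash
python3 -m handwheel '[{"dx":0,"dy":0,"dz":-0.016,"rx":0,"ry":0,"rz":0},{"dx":0,"dy":0,"dz":-0.016,"rx":0,"ry":0,"rz":0},{"dx":0,"dy":0,"dz":-0.014,"rx":0,"ry":0,"rz":0},{"dx":0,"dy":0,"dz":0,"rx":0,"ry":0,"rz":0},{"dx":0,"dy":0,"dz":0,"rx":0,"ry":0,"rz":0}]'
python3 st.py 3
```

```text
clock: 3.3
tool_pos: [532.9, -29.0, 99.1]
tool_rot: [3.117, 0.391, 0.001]
force: [-0.1, -0.6, 0.1]
finger_gap: 87.9
t 3.3 world [532.9 -29.   99.1] box [-124.5    5.8   99.1] ydir deg 30.1 z [ 0. -0. -1.] gap 87.85756613848532 F [-0.58 -0.07  0.12]
P [-168.4  -19.6   99.1] G [-80.7  31.2  99.1] q [-0.08  0.47  1.91  0.    0.76  1.24]
P scene px [261.5 199.9] crop [236. 214.]
G scene px [298.1 198.2] crop [357. 209.]
```

View pics/scene3.png

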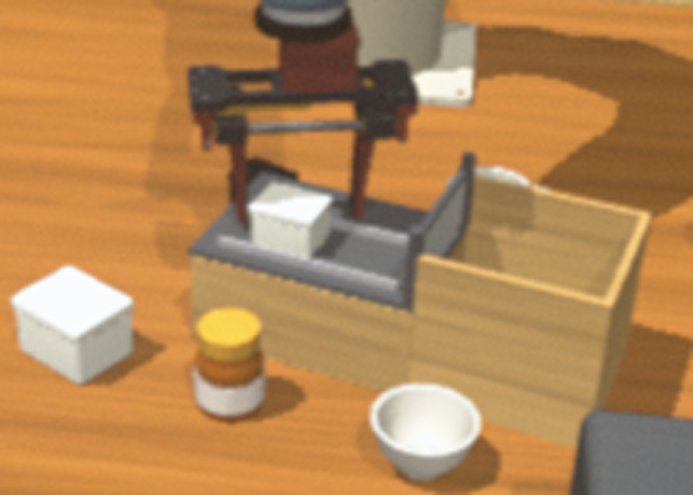

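View pics/top3.png

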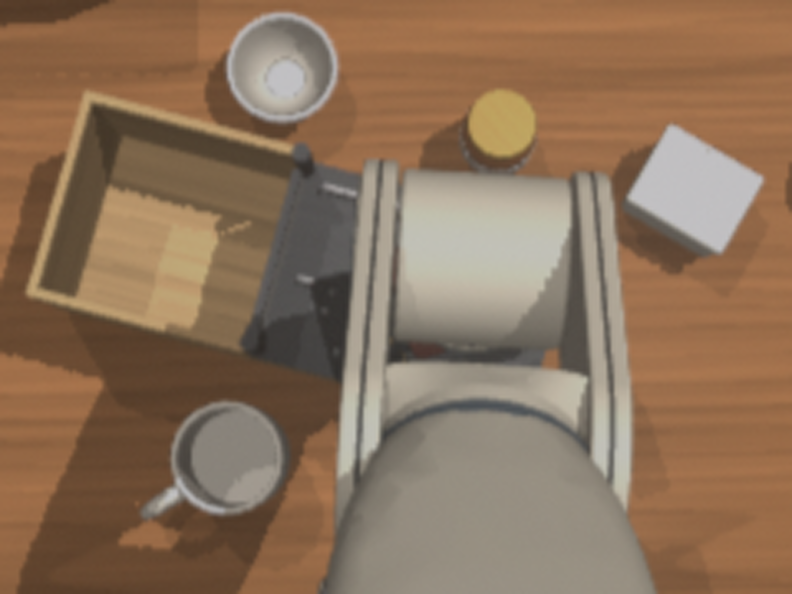

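P is just behind the tub and G is on the bare deck short of the gate. Next I push 60 mm along box +x.

```bash
python3 -m handwheel '[{"dx":0.0016,"dy":0.0058,"dz":0,"rx":0,"ry":0,"rz":0},{"dx":0.0016,"dy":0.0058,"dz":0,"rx":0,"ry":0,"rz":0},{"dx":0.0016,"dy":0.0058,"dz":0,"rx":0,"ry":0,"rz":0},{"dx":0.0016,"dy":0.0058,"dz":0,"rx":0,"ry":0,"rz":0},{"dx":0.0016,"dy":0.0058,"dz":0,"rx":0,"ry":0,"rz":0},{"dx":0.0016,"dy":0.0058,"dz":0,"rx":0,"ry":0,"rz":0},{"dx":0.0016,"dy":0.0058,"dz":0,"rx":0,"ry":0,"rz":0},{"dx":0.0016,"dy":0.0058,"dz":0,"rx":0,"ry":0,"rz":0},{"dx":0.0016,"dy":0.0058,"dz":0,"rx":0,"ry":0,"rz":0},{"dx":0.0016,"dy":0.0058,"dz":0,"rx":0,"ry":0,"rz":0}]'
python3 st.py 4
```

```text
clock: 4.4
tool_pos: [548.7, 29.5, 98.7]
tool_rot: [3.117, 0.391, 0.0]
force: [-0.4, -2.9, 3.1]
finger_gap: 88.0
t 4.4 world [548.7  29.5  98.7] box [-63.9   6.5  98.7] ydir deg 30.1 z [ 0. -0. -1.] gap 87.96997819206335 F [-2.86 -0.36  3.14]
P [-107.8  -19.    98.7] G [-20.   31.9  98.7] q [ 0.03  0.49  1.88 -0.    0.77  1.35]
P scene px [281.9 204.9] crop [303. 231.]
G scene px [318.9 203.1] crop [425. 225.]
```

View pics/scene4.png

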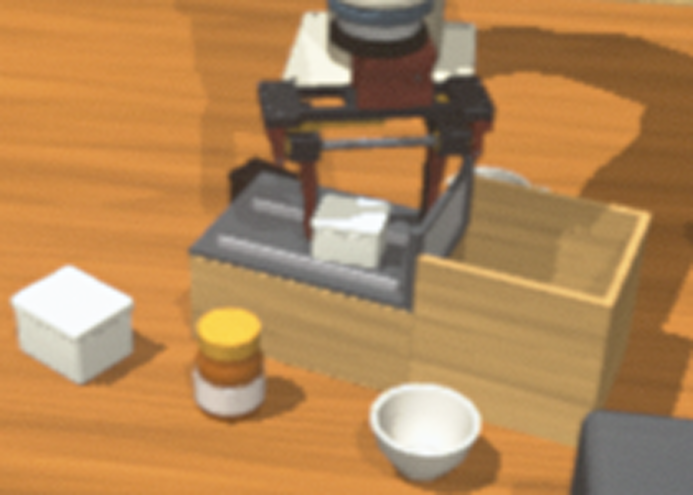

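View pics/top4.png

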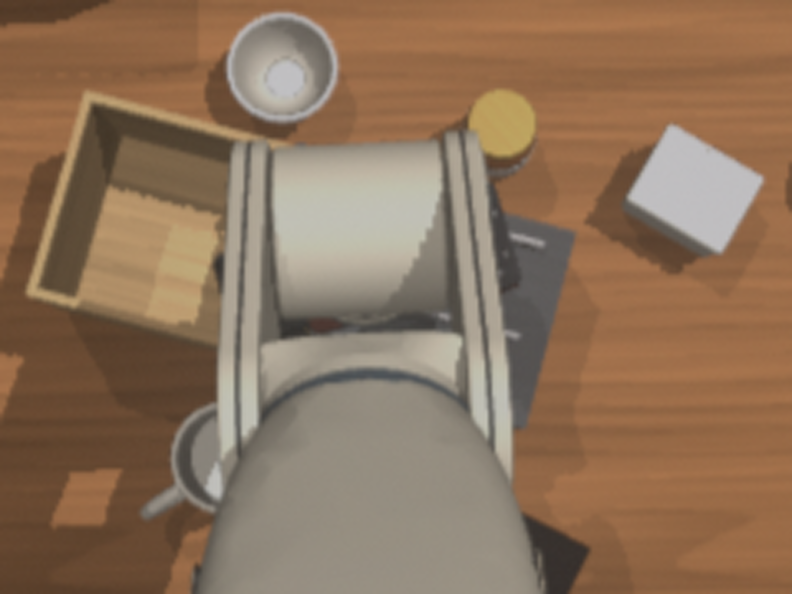

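```bash
cat > crop.py <<'E'
import cv2,sys
# from latest crop pic of scene: region
n,x0,y0,x1,y1=sys.argv[1],*map(int,sys.argv[2:6])
im=cv2.imread(f"pics/{n}.png")[y0:y1,x0:x1]; cv2.imwrite(f"pics/{n}_z.png",cv2.resize(im,None,fx=4,fy=4,interpolation=cv2.INTER_CUBIC))
E
python3 crop.py scene4 280 170 430 300
```

```text
(no output)
```

View pics/scene4_z.png

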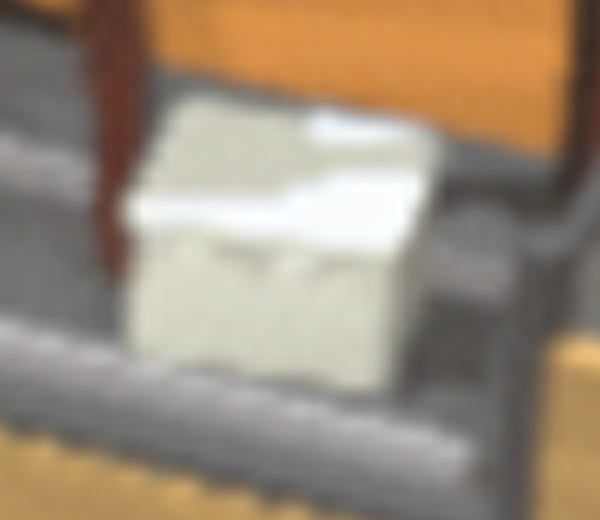

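```bash
cat > tub.py <<'E'
from h import *
import sys,json
# args: x0 y0 then json list of corners in zoom
x0,y0=map(float,sys.argv[1:3]); P=np.array(json.loads(sys.argv[3]))
uv=(P/4+[x0,y0])/3.3+[190-.35,135-.35]
q=(572.4,89.2,1.2948);c,s=np.cos(q[2]),np.sin(q[2]);B=np.array([[c,s,0],[-s,c,0],[0,0,1]])
L=np.array([B@(ray("scene",p,128)-[q[0],q[1],0]) for p in uv]); print(L[:,:2].round(1).tolist(),"ctr",L.mean(0).round(1))
for i in range(4):
    d=L[(i+1)%4]-L[i]; print(np.hypot(d[0],d[1]).round(1),np.degrees(np.arctan2(d[1],d[0])).round(1))
E
python3 tub.py 280 170 '[[125,212],[392,257],[440,140],[190,105]]'
```

```text
[[-89.8, -48.1], [-36.5, -41.4], [-43.4, 4.0], [-94.2, -4.6]] ctr [-66.  -22.5 128. ]
53.8 7.1
45.9 98.7
51.5 -170.4
43.7 -84.3
```

The tub slides with the gate still untouched. It has yawed about 8° inside the rails, with its centre at box (-66,-22). I'll bring the pushing finger about 4 mm towards +y to straighten it and carry on until the gate opens.

```bash
python3 -m handwheel '[{"dx":0.0010,"dy":0.0059,"dz":0,"rx":0,"ry":0,"rz":-0.013},{"dx":0.0010,"dy":0.0059,"dz":0,"rx":0,"ry":0,"rz":-0.013},{"dx":0.0010,"dy":0.0059,"dz":0,"rx":0,"ry":0,"rz":-0.013},{"dx":0.0012,"dy":0.0059,"dz":0,"rx":0,"ry":0,"rz":-0.013},{"dx":0.0016,"dy":0.0058,"dz":0,"rx":0,"ry":0,"rz":0},{"dx":0.0016,"dy":0.0058,"dz":0,"rx":0,"ry":0,"rz":0},{"dx":0,"dy":0,"dz":0,"rx":0,"ry":0,"rz":0}]'
python3 st.py 5;python3 crop.py scene5 300 160 480 310
```

```text
clock: 5.2
tool_pos: [556.7, 64.6, 98.7]
tool_rot: [3.126, 0.309, 0.002]
force: [1.9, -4.2, -1.0]
finger_gap: 87.9
t 5.2 world [556.7  64.6  98.7] box [-27.9   8.4  98.7] ydir deg 27.12 z [ 0.001 -0.    -1.   ] gap 87.93734132429267 F [-3.55 -2.98 -0.97]
P [-73.1 -14.7  98.7] G [17.2 31.5 98.7] q [ 0.09  0.5   1.85 -0.    0.79  1.47]
P scene px [294.4 207. ] crop [345. 238.]
G scene px [332.  206.3] crop [469. 235.]
```

View pics/scene5_z.png

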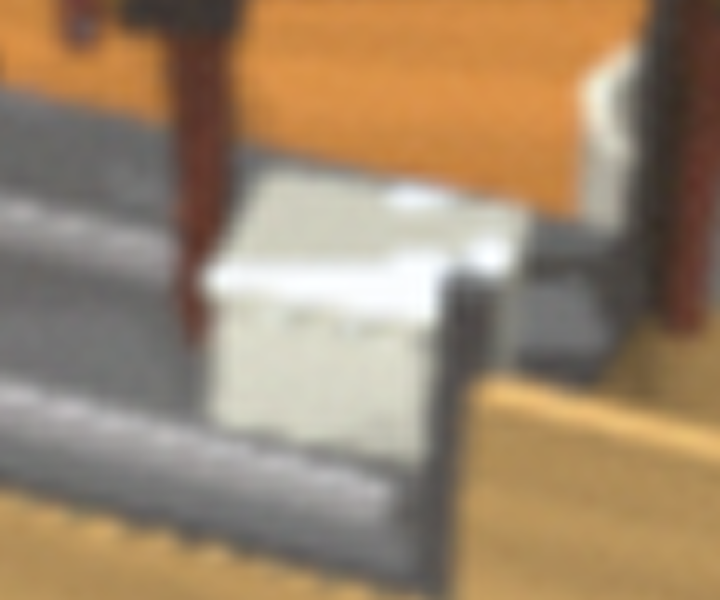

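View pics/top5.png

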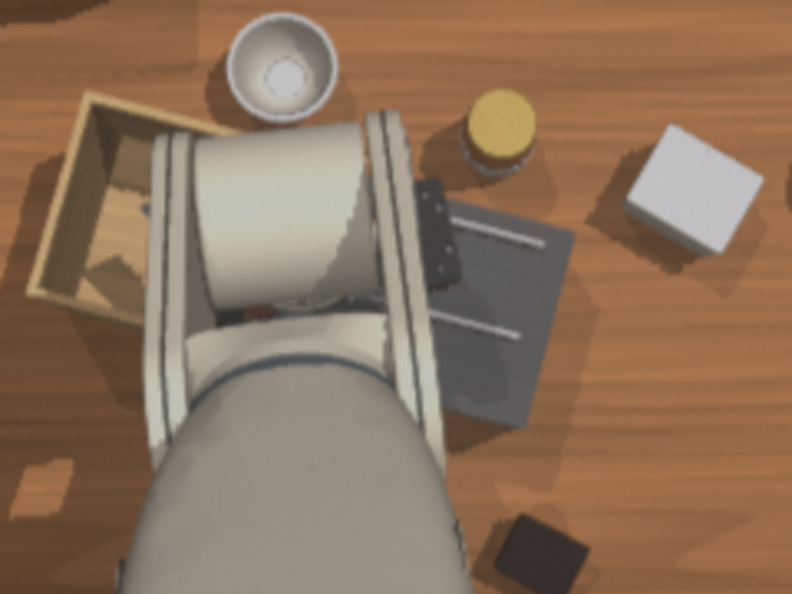

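View pics/scene5.png

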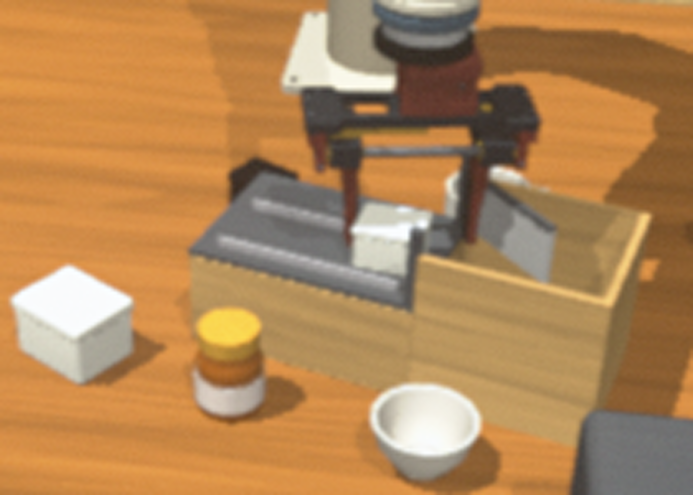

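```bash
python3 tub.py 300 160 '[[205,280],[450,310],[525,210],[255,170]]'
python3 - <<'E'
from h import *
q=(572.4,89.2,1.2948);c,s=np.cos(q[2]),np.sin(q[2]);B=np.array([[c,s,0],[-s,c,0],[0,0,1]])
for u in[(147,207)]: print(B@(ray("top",np.array(u)/3.3+[139.65,124.65],149)-[q[0],q[1],0]))
for th in(1.0,1.1,1.2,1.3,1.4): 
    w=B.T@np.array([109*np.sin(th),56-109*np.cos(th),149])+[q[0],q[1],0]; print(th,((proj("top",w)-[140,125])*3.3).round(),((proj("scene",w)-[190,135])*3.3).round())
E
```

```text
[[-57.6, -44.4], [-10.6, -34.5], [-9.6, 7.1], [-64.0, -1.3]] ctr [-35.4 -18.3 128. ]
48.0 11.9
41.6 88.5
55.0 -171.2
43.6 -81.6
[ 87.2253142   -4.51952513 149.        ]
1.0 [138. 206.] [555. 223.]
1.1 [126. 218.] [565. 219.]
1.2 [115. 231.] [574. 214.]
1.3 [106. 245.] [581. 209.]
1.4 [ 98. 260.] [588. 203.]
```

The gate is held at about 0.95 rad, with its free edge seen at top crop (147,207). The tub front is at about x=-10 and clear of the plate. I'll keep pushing.

```bash
python3 -m handwheel '[{"dx":0.0014,"dy":0.0058,"dz":0,"rx":0,"ry":0,"rz":0},{"dx":0.0014,"dy":0.0058,"dz":0,"rx":0,"ry":0,"rz":0},{"dx":0.0016,"dy":0.0058,"dz":0,"rx":0,"ry":0,"rz":0},{"dx":0.0016,"dy":0.0058,"dz":0,"rx":0,"ry":0,"rz":0}]'
python3 st.py 6;python3 crop.py scene6 320 160 500 310
```

```text
clock: 5.7
tool_pos: [562.7, 87.6, 98.8]
tool_rot: [3.126, 0.308, 0.002]
force: [0.9, -4.2, -0.3]
finger_gap: 87.8
t 5.7 world [562.7  87.6  98.8] box [-4.2  8.9 98.8] ydir deg 27.07 z [ 0.001 -0.    -1.   ] gap 87.82807123533243 F [-3.78 -1.99 -0.32]
P [-49.3 -14.2  98.8] G [40.9 32.  98.8] q [ 0.13  0.51  1.83 -0.    0.8   1.51]
P scene px [302.8 208.9] crop [372. 244.]
G scene px [340.5 208.2] crop [497. 242.]
```

View pics/scene6.png

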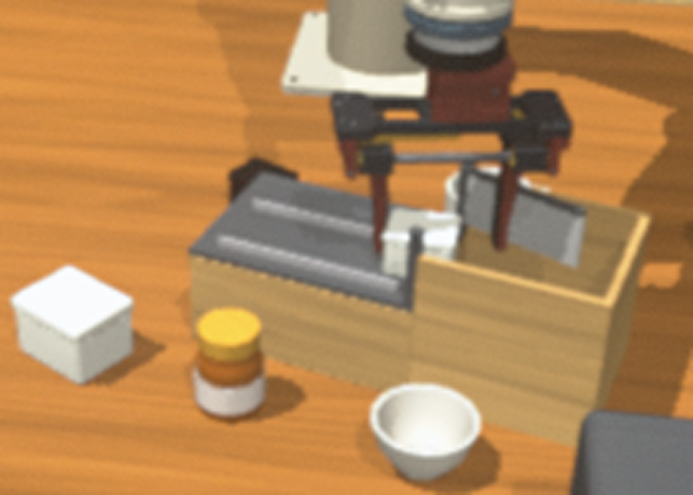

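View pics/scene6_z.png

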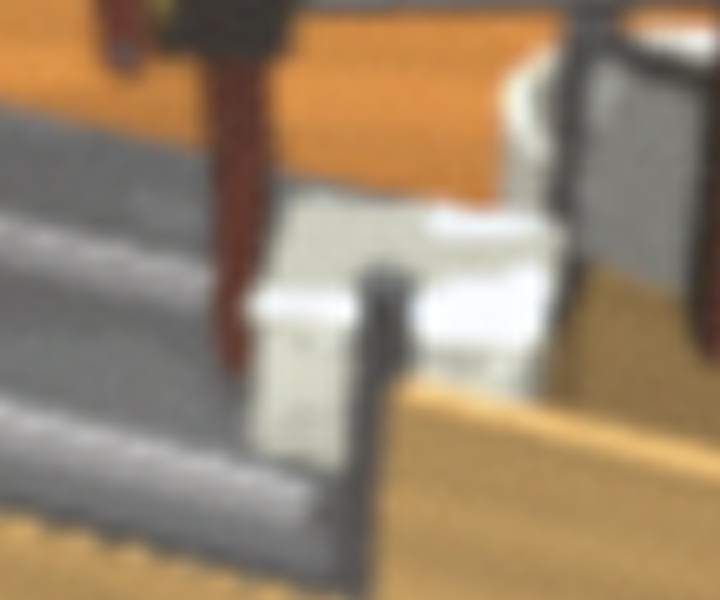

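The gate is now at about 1.3 rad and well clear of the tub, which is partly through. I'll push it over the edge.

```bash
python3 -m handwheel '[{"dx":0.0016,"dy":0.0058,"dz":0,"rx":0,"ry":0,"rz":0},{"dx":0.0016,"dy":0.0058,"dz":0,"rx":0,"ry":0,"rz":0},{"dx":0.0016,"dy":0.0058,"dz":0,"rx":0,"ry":0,"rz":0},{"dx":0.0016,"dy":0.0058,"dz":0,"rx":0,"ry":0,"rz":0},{"dx":0.0016,"dy":0.0058,"dz":0,"rx":0,"ry":0,"rz":0},{"dx":0.0008,"dy":0.0029,"dz":0,"rx":0,"ry":0,"rz":0},{"dx":0,"dy":0,"dz":0,"rx":0,"ry":0,"rz":0},{"dx":0,"dy":0,"dz":0,"rx":0,"ry":0,"rz":0},{"dx":0,"dy":0,"dz":0,"rx":0,"ry":0,"rz":0}]'
python3 st.py 7
```

```text
clock: 6.7
tool_pos: [570.9, 119.6, 98.7]
tool_rot: [-3.126, -0.309, -0.001]
force: [2.4, 1.5, 0.6]
finger_gap: 88.0
t 6.7 world [570.9 119.6  98.7] box [28.8  9.7 98.7] ydir deg 27.1 z [ 0.     0.001 -1.   ] gap 87.98194983264467 F [ 2.07 -1.9   0.65]
P [-16.3 -13.4  98.7] G [74.  32.8 98.7] q [0.19 0.53 1.8  0.   0.81 1.56]
P scene px [314.6 211.7] crop [411. 253.]
G scene px [352.7 210.9] crop [537. 250.]
```

View pics/scene7.png

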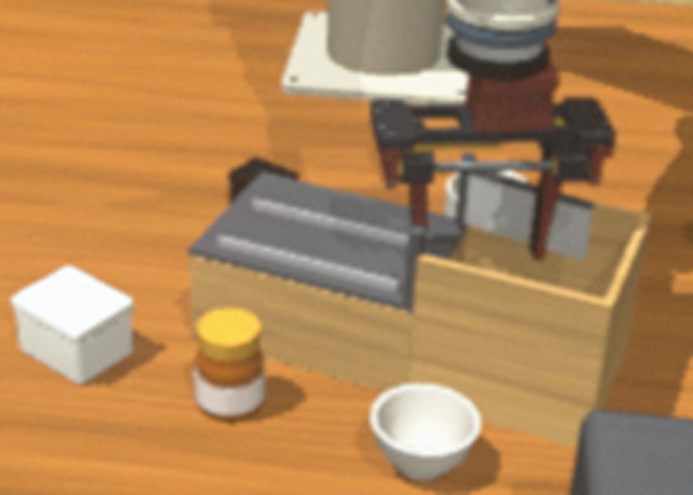

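View pics/top7.png

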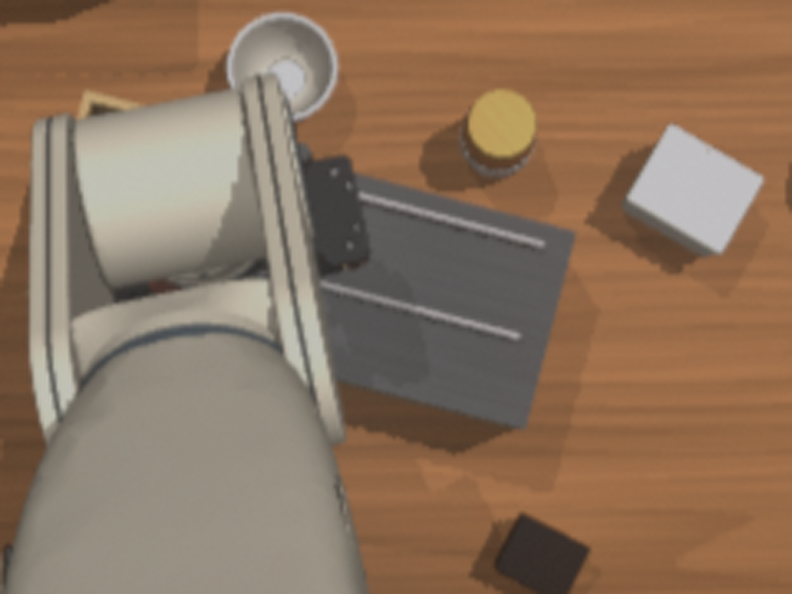

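The tub has left the deck and looks to be in the bin. I'll retract along box -x so that the gate follows the finger shut.

```bash
python3 -m handwheel '[{"dx":-0.0027,"dy":-0.0096,"dz":0,"rx":0,"ry":0,"rz":0},{"dx":-0.0027,"dy":-0.0096,"dz":0,"rx":0,"ry":0,"rz":0},{"dx":-0.0027,"dy":-0.0096,"dz":0,"rx":0,"ry":0,"rz":0},{"dx":-0.0027,"dy":-0.0096,"dz":0,"rx":0,"ry":0,"rz":0},{"dx":-0.0027,"dy":-0.0096,"dz":0,"rx":0,"ry":0,"rz":0},{"dx":-0.0027,"dy":-0.0096,"dz":0,"rx":0,"ry":0,"rz":0},{"dx":-0.0027,"dy":-0.0096,"dz":0,"rx":0,"ry":0,"rz":0},{"dx":-0.0027,"dy":-0.0096,"dz":0,"rx":0,"ry":0,"rz":0},{"dx":-0.0027,"dy":-0.0096,"dz":0,"rx":0,"ry":0,"rz":0},{"dx":-0.0027,"dy":-0.0096,"dz":0,"rx":0,"ry":0,"rz":0},{"dx":-0.0027,"dy":-0.0096,"dz":0,"rx":0,"ry":0,"rz":0},{"dx":-0.0027,"dy":-0.0096,"dz":0,"rx":0,"ry":0,"rz":0},{"dx":0,"dy":0,"dz":0,"rx":0,"ry":0,"rz":0},{"dx":0,"dy":0,"dz":0,"rx":0,"ry":0,"rz":0}]'
python3 st.py 8
```

```text
clock: 8.2
tool_pos: [538.4, 3.9, 98.7]
tool_rot: [-3.126, -0.308, 0.0]
force: [-0.6, -0.4, -0.3]
finger_gap: 87.9
t 8.2 world [538.4   3.9  98.7] box [-91.3   9.5  98.7] ydir deg 27.08 z [-0.  0. -1.] gap 87.94613160093931 F [-0.55  0.43 -0.33]
P [-136.5  -13.6   98.7] G [-46.2  32.6  98.7] q [-0.01  0.48  1.9   0.    0.76  1.36]
P scene px [273.  201.6] crop [274. 220.]
G scene px [310.  200.9] crop [396. 217.]
```

View pics/scene8.png

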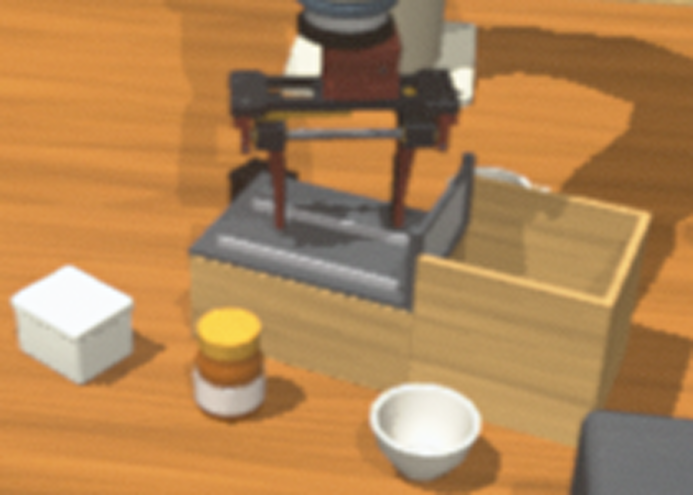

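View pics/top8.png

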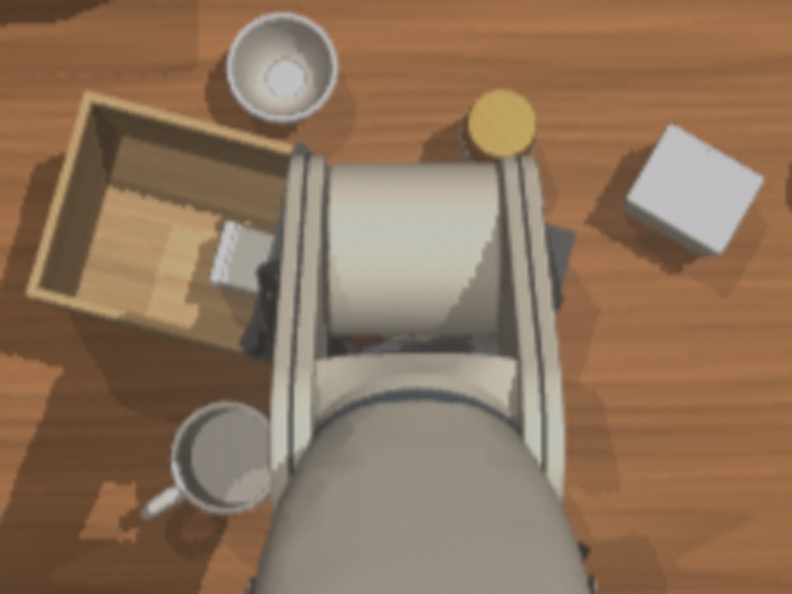

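The tub is in the bin at top crop (240,258) and the gate is shut. I'll lift straight up and move clear.

```bash
python3 -m handwheel '[{"dx":0,"dy":0,"dz":0.02,"rx":0,"ry":0,"rz":0},{"dx":0,"dy":0,"dz":0.03,"rx":0,"ry":0,"rz":0},{"dx":0,"dy":0,"dz":0.03,"rx":0,"ry":0,"rz":0},{"dx":0,"dy":0,"dz":0.03,"rx":0,"ry":0,"rz":0},{"dx":0,"dy":-0.02,"dz":0.02,"rx":0,"ry":0,"rz":0},{"dx":-0.02,"dy":-0.03,"dz":0,"rx":0,"ry":0,"rz":0},{"dx":-0.02,"dy":-0.03,"dz":0,"rx":0,"ry":0,"rz":0},{"dx":-0.02,"dy":-0.03,"dz":0,"rx":0,"ry":0,"rz":0},{"dx":-0.02,"dy":-0.03,"dz":0,"rx":0,"ry":0,"rz":0},{"dx":0,"dy":-0.03,"dz":0,"rx":0,"ry":0,"rz":0},{"dx":0,"dy":-0.03,"dz":0,"rx":0,"ry":0,"rz":0},{"dx":0,"dy":-0.03,"dz":0,"rx":0,"ry":0,"rz":0},{"dx":0,"dy":-0.02,"dz":0,"rx":0,"ry":0,"rz":0},{"dx":0,"dy":0,"dz":0,"rx":0,"ry":0,"rz":0},{"dx":0,"dy":0,"dz":0,"rx":0,"ry":0,"rz":0}]'
python3 st.py 9
python3 - <<'E'
from h import *
im=viewer.grab_frame("top")[:,:,::-1]; cv2.imwrite("pics/topfull9.png",im)
E
```

```text
clock: 9.8
tool_pos: [458.3, -245.5, 228.5]
tool_rot: [-3.126, -0.309, 0.001]
force: [-0.2, 1.6, 0.6]
finger_gap: 87.6
t 9.8 world [ 458.3 -245.5  228.5] box [-353.1   18.6  228.5] ydir deg 27.09 z [-0.     0.001 -1.   ] gap 87.63858698331967 F [1.48 0.66 0.59]
P [-398.2   -4.4  228.4] G [-308.1   41.6  228.5] q [-0.51  0.26  1.86  0.    1.03  0.86]
P scene px [189.2 139.5] crop [-3. 15.]
G scene px [225.8 139.1] crop [118.  14.]
```

View pics/topfull9.png

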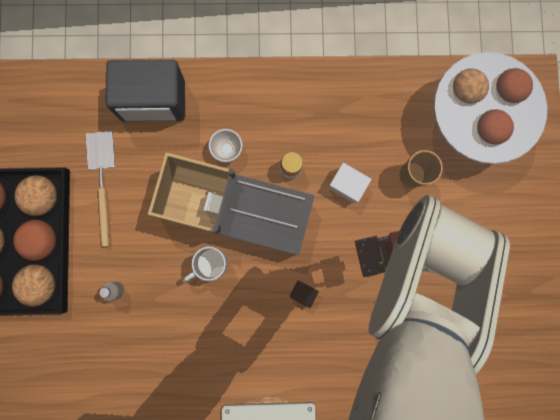

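View pics/top9.png

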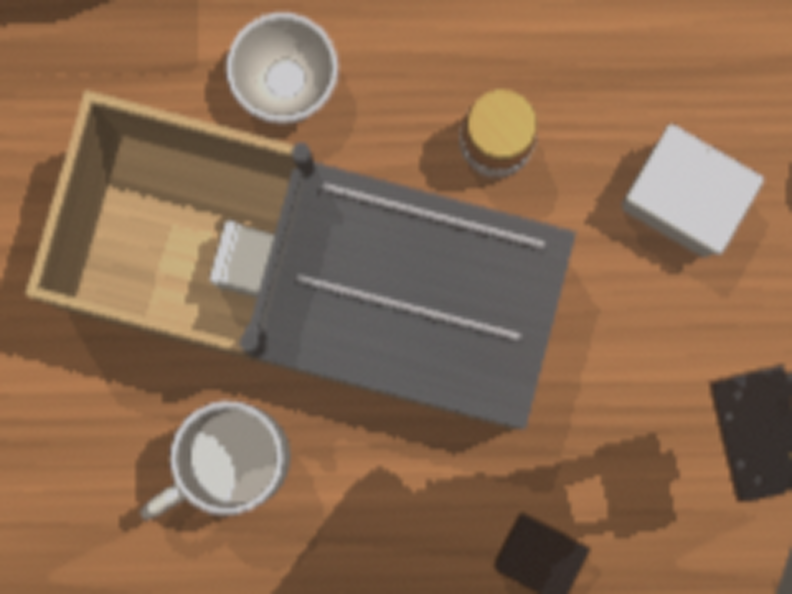

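View pics/scene9.png

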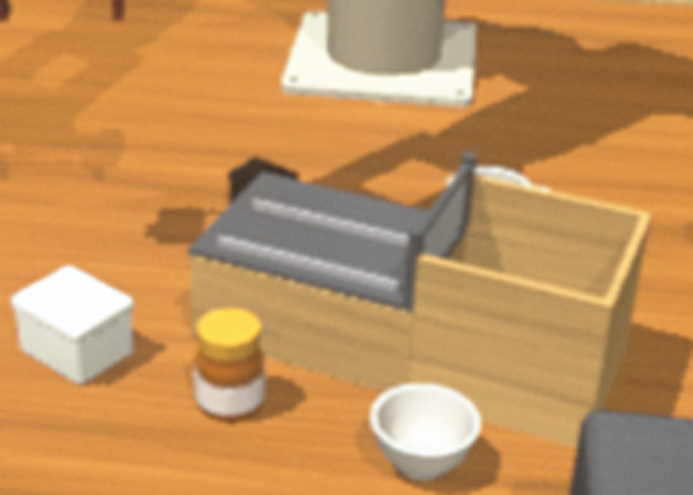

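The tub is in the bin at top px (213,203), the gate is shut, the bystanders haven't moved, and the robot is clear. I'm handing it in.

```bash
python3 -c "
from plant import ctrl; print(ctrl.finish_job())"
```

```text
the job is handed in; nothing more can be done
None
```

The small white tub is in the bin, the gate is shut, and the job is handed in after about 10 s of robot time. One finger pushed the gate open near its hinge, to roughly 1.3 rad and beyond. While it held the gate there, the other finger slid the tub along the rails until it dropped in. I then drew both fingers back so the gate followed them shut, and lifted the arm clear.

**Last checks:** The final pictures show the tub standing in the bin on its front end, the gate shut and the bystanders in view in their original places. The arm is clear of everything. The force readings between moves stayed below about 6 N. At each stop before the tub dropped, the gate plate was clear of it; I did not see the drop itself.

**What disagreed:** The tub's lid measured about 54 mm along the push direction by 44 mm across, the reverse of the sizes given. The tub also yawed about 8° between the rails while being pushed. A 4 mm shift of the pushing finger did not visibly straighten it.

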